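# Tie down a miniature street lamp from under the set deck

### The job

Take the miniature street lamp out of the wooden rack and stand it in the hole of the plywood set deck, its foot flat on the deck. Then clamp its stem with the cross-shaped knob on the underside of the deck: turn it anticlockwise as seen from above until it clearly tightens and has come up firm, without forcing it, and let go. Leave everything else where it is.

Things in the scene. Friction and masses are not known exactly. Their poses are not given: they have to be found in the camera images.
- lamp: Miniature street lamp, 139 mm long in all, 110 to 230 g, starting upright in one of the rack's two holes. Origin: centre of the underside of its foot, z up along the lamp. Foot: dark disc 48 mm across, 8 mm thick (z 0 to 8). Above it a post 12 mm across, a lantern, and a small dark cone up to z 89. Below it the stem.
- lantern (a point): Middle of the lamp's round opal-white lantern, 62 mm above the foot's underside, where to grip it from above: 30 mm across, from 45 to 79 mm above the foot's underside.
- stem_tip (a point): Lower end of the lamp's steel stem, 50 mm below the foot's underside. The stem is round, 12 mm across, its last 6 mm tapered to 7 mm.
- rack: Fixed wooden block 60 x 150 x 60 mm (x, y, z), origin at the centre of its underside on the table. Two holes 14.5 mm wide, 53 mm deep, at its y = -40 and +40 mm; the lamp stands in one, the sign in the other, either way round, foot on the rack's top.
- deck: Fixed plywood set deck on two side rails; board 260 x 260 x 15 mm, underside 75 mm and top 90 mm above the table. Origin on the table plane straight below the hole; z up, x away from the front edge. The board reaches from x = -95 (the front edge, facing the robot) to +165 and from y = -130 to +130 mm. A miniature wall 51 mm tall stands at its far edge.
- edge (a point): Point on the top of the board's straight front edge, right in front of the hole and the knob; axes as the deck's (y along the edge). Nothing fixed stands in front of it.
- hole (a point): Centre of the mouth of the tie-down hole, on the board's top (90 mm above the table), axes as the deck's. Round hole right through the board, 14 mm across with a 2 mm chamfer, so the stem has 1 mm all round. Below the board the stem stands between a fixed steel block and the sliding jaw.
- knob: Grey metal cross knob under the deck: hub 28 mm across, four level arms at right angles along its own +x, -x, +y, -y, round bars 12 mm thick reaching 60 mm from the upright axis. Origin on the axis at the arms' mid height, 45 mm above the table, at the deck's x = -80, y = 0: 15 mm inside the front edge. Arms pointing forward stick out beyond the edge by up to 45 mm.
- knob_arm (a point): Tip of the knob's own +x arm. Arms are pushed along the edge by closed fingertips reaching down in front of it. Anticlockwise from above tightens: an arm in front of the edge goes to the robot's right (the deck's -y). It starts loose; it must be turned 0.8 to 3 rad, how far is not known beforehand and must be felt. It stays where it is left.
- jaw: Steel jaw under the board, driven by the knob along the deck's x, 4 mm per rad towards the hole. Origin in its guide. Its rubber pad, worn by an unknown amount, presses on the stem. The knob runs free at a steady 0.16 N m (4 N at 40 mm from its axis); when the pad bites, this climbs. Firm: 0.30 to 0.36 N m (8 to 9 N at 40 mm). Forced: over 0.45 N m, or over 22 N on an arm.
- sign: Miniature round sign on a stem, in the other hole of the rack, about as tall as the lamp: a thin upright disc 34 mm across on a 10 mm post. Leave it. Origin at the underside of its foot.
- bench: Miniature park bench standing on the deck behind the hole, 30 x 90 x 45 mm. Leave it. Origin at its underside.
- mug: Terracotta mug, 76 mm across, 90 mm tall. Leave it. Origin at its underside.
- tape: Roll of paper tape lying flat, 90 mm across, 24 mm tall. Leave it. Origin at its underside.
- driver: Screwdriver lying on the table. Leave it. Origin at its underside.
- glue: White glue bottle, 52 mm across, 130 mm tall. Leave it. Origin at its underside.
- tin: Metal tin, 84 mm across, 120 mm tall. Leave it. Origin at its underside.
There are look-alikes about, which are no part of the job. Leave any green, orange or yellow look-alike of the lamp alone.

How it is judged (in metres and radians):
On the way, in this order (a step that is already met when the one before it is completed fails the run):
1. the lamp stands in the deck's hole, foot on the deck, with the clamp still loose (z of lamp in the frame of hole between -0.003 and 0.002 m and horizontal distance between lamp and hole below 0.004 m and angle between lamp's own z axis and vertical below 0.06 rad and contact force between jaw and lamp below 3 N), for 0.2 s.
2. the lamp is clamped: the jaw presses on its stem with more than 14 N (z of lamp in the frame of hole between -0.003 and 0.002 m and horizontal distance between lamp and hole below 0.004 m and angle between lamp's own z axis and vertical below 0.06 rad and contact force between jaw and lamp above 14 N), for 0.2 s.
At the end, for the whole second after the job is handed in: The lamp stands upright in the deck's hole (within 4 mm of its centre, tilted less than 0.06 rad), its foot on the deck (within 2 mm), at rest, and the jaw goes on pressing on its stem with more than 14 N after the fingers have let go (all of step 2 and linear speed of lamp below 0.01 m/s); the robot touches nothing.
It fails at once if the clamp is overtightened: the jaw presses on the stem with more than 95 N (contact force between jaw and lamp above 95 N).
It fails at once if the fingers press on the knob with more than 22 N (contact force between the fingers and knob above 22 N).
It fails at once if another thing is moved by more than 30 mm (distance of any of sign, bench, mug, tape, driver, glue, tin from where it was at the start of the episode above 0.03 m).
It fails at once if another thing is knocked over (angle between any of sign, bench, mug, glue, tin's own z axis and vertical above 0.4 rad).
It also fails if it takes over 72 s, if anything falls off the work surface, if the arm or the gripper's body presses on something with over 40 N, if the wrist force passes 120 N, or if a joint passes its speed limit or range.

### The arm

A 6-joint arm with a two-finger parallel gripper is mounted at the origin on the work surface. World frame = base frame: x ahead of the robot, y to its left, z up, the work surface at z = 0. Lengths are in mm, angles in rad, forces in N, time in s.
With the tool pointing down it reaches from about 250 to 850 mm from the base axis. Payload 12.5 kg.
Tool frame: the origin (TCP) lies at the very end of the fingers, on their centre line; the grasp point (between the pads) lies 19 mm behind it; z points along the fingers, y is the line along which they close (so a half turn about z gives the same grasp; the last joint's range is limited). The gripper opens to 93 mm and grips with 3 to 60 N. Pads are 15 mm wide; open, the fingers measure 128 mm over their backs; the gripper's body (75 mm by 188 mm) begins 65 mm behind the grasp point.
Start: joints at [1.144, 0.351, 1.652, -0, 1.139, -0.085], TCP at [184.319, 518.18, 178.833] pointing down, gripper open.
Joint ranges: [-2.75, 2.75], [-0.79, 2.1], [0.01, 2.65], [-1.57, 4.71], [0.07, 3.14], [-2.87, 2.87]. Speed limits (rad/s): [2.22, 2.22, 2.79, 3.14, 3.14, 3.14].

### API

Orientations are given as a unit quaternion [w, x, y, z].
In Python, from station import manip, viewer gives the robot as it stands.
- The arm moves only by the tool step_arm, never from a script. Its argument "plan" is a list of rows, each a list of 2 entries, a list of its own where there are three numbers: the shift along the tool's x, y, z in m, then the turn about the tool's z in degrees. A call has 1 to 12 rows; each row is the pose to reach, as a shift and turn from the pose commanded when the call began, along the tool's axes at that moment; what a row does not reach only later rows make up. A row lasts 1/8 s, in which the tool goes at most 62.5 mm and 10.7 degrees, less where a joint would pass 70% of its speed; a pose out of reach is approached as far as the arm can. A call with a gripper value outside its range is refused whole. "fingers" is the opening, from 0 (shut) to 1 (fully open), set as the call begins (left out, the last holds). The fingers move at their own pace and stop on an object; "newtons" is the grip in N (left out, the last holds). Time passes only in rows, so rows that repeat a pose let the fingers close. It gives the time, the measured TCP pose, the force, the opening and the grip force at its end, in the units of the state.
- manip.sense(): the state, without advancing time (a new reading comes with each control period).
- viewer.camera(name): name is "side" or "top" or "wrist"; returns the picture (480x640x3 uint8, red, green, blue); there is no depth.
- viewer.calibration(name): a dict with "fx", "fy", "cx", "cy" (pixels), "rvec" (rotation vector, rad) and "tvec" (3), from world to camera coordinates, as OpenCV has them. Camera axes: x right, y down, z forward; pixel columns grow to the right and rows downward; lengths in mm; the calibration is good to about 2 mm. A picture is of the moment at which its call begins: read the wrist's pose just before it. calibration takes no time and is no camera call; for the wrist camera it gives the pose at the moment of the call.
- manip.close_job(): hands the job in; it is judged then, once.
The state is a dict: "time": time; "joint_pos": joint angles; "qd": joint speeds; "joint_efforts": joint torques, N m; "tool_pos": TCP position; "orientation": TCP orientation; "force": force on the tool from outside, world axes, zero at the start; "torque": the same for the moment, N m; "width": finger opening in mm; "grip_force": force on a finger pad.
Only numpy, scipy, OpenCV 4.12 (cv2) and the standard library are available. Lean on these libraries where they do the work, as an engineer would, in place of code of your own. Each camera call takes 0.05 s, during which the arm holds its last target. There are 200 camera calls.

## Working session

There is one attempt and no reset: what is moved stays moved. The work goes in short steps, Python scripts to look and compute and a tool call to move; the robot and the scene stay as the last step left them, time stands still between calls to the robot, and variables do not carry over. Pictures are saved under pics/ and viewed, at most 10 in all, crops included, and the job is handed in when it is done.

Besides the shell and the picture viewer there is one more tool, called after "Emit:" as name(argument=value, ...) on one line, values as JSON. step_arm: Moves the arm, as the interface text tells. Its arguments: {"type":"object","properties":{"plan":{"type":"array"},"fingers":{"type":"number"},"newtons":{"type":"number"}},"required":["plan"]}

```bash
mkdir -p pics; ls; python3 - <<'E'
from station import manip, viewer
import cv2,numpy as np
s=manip.sense(); print(s)
ims=[]
for n in("side","top"):
    im=viewer.camera(n)[:,:,::-1]; cv2.imwrite(f"pics/{n}0.png",im); c=viewer.calibration(n); print(n,c)
E
```

```text
pics
{'time': 0.0, 'joint_pos': array([ 1.14443362e+00,  3.51263247e-01,  1.65240760e+00, -2.93660680e-05,
        1.13911684e+00, -8.46238334e-02]), 'qd': array([ 0.00044367, -0.00030229, -0.00107365, -0.00127179, -0.00103099,
       -0.00098858]), 'joint_efforts': array([ 2.55527688e-03, -4.97324646e+01, -2.85262173e+01,  7.00286007e-02,
        2.56977364e-02, -8.30174304e-05]), 'tool_pos': array([184.15318425, 517.83930403, 178.29293672]), 'orientation': array([-1.38107392e-04,  1.70033095e-01,  9.85438171e-01, -5.81493706e-04]), 'force': array([-0.22836569,  0.40358015,  0.91904182]), 'torque': array([ 0.01395114,  0.00068483, -0.01624927]), 'grip_force': 0.0, 'width': 92.59138610201042}
side {'fx': 566.3560096857348, 'fy': 566.3560096857348, 'cx': 320.58852797767554, 'cy': 242.74355716568613, 'rvec': array([ 2.16917741, -0.52570925,  0.24693642]), 'tvec': array([-530.84859695,  234.7014609 , 1288.89203786])}
top {'fx': 450.2994322236261, 'fy': 450.2994322236261, 'cx': 313.81269590896045, 'cy': 240.10980093392072, 'rvec': array([ 2.14319076, -2.11835311,  0.22433654]), 'tvec': array([-18.06115306, 598.96329448, 984.08282612])}
```

View pics/side0.png

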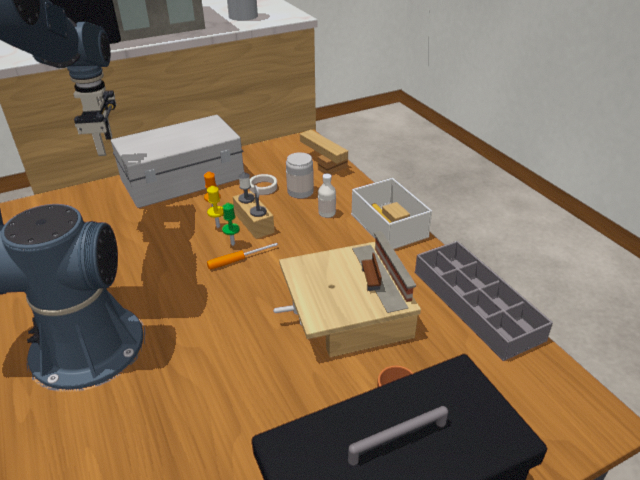

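View pics/top0.png

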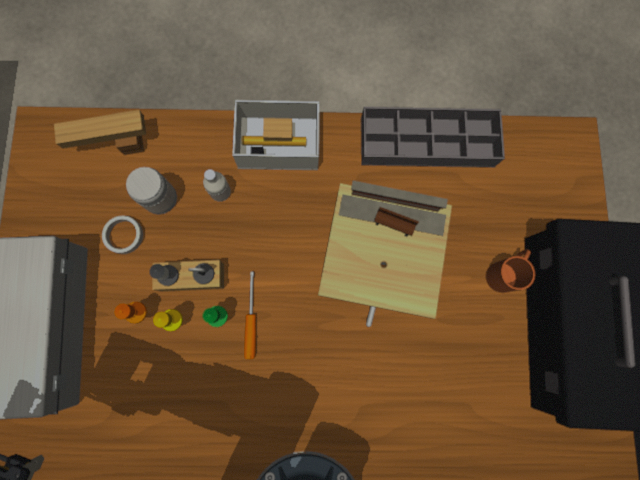

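The side view shows the rack at (255,215), and the top view shows it at (187,275). In the top view:
- **Lamp or sign:** an upright with a dark cone at (160,270) and a thin sign disc at (203,268), both in the rack.
- **Look-alikes:** orange (130,312), yellow (170,320) and green (215,316).
- **Deck:** hole at (383,265), and one knob arm sticking out at (372,316).

By the description, the lamp is the rack's left item. I'll check that in a close crop.

```bash
cat > h.py <<'E'
import cv2,numpy as np
from station import manip, viewer
def cal(n):
    c=viewer.calibration(n); R=cv2.Rodrigues(np.array(c['rvec']))[0]; return np.array([[c['fx'],0,c['cx']],[0,c['fy'],c['cy']],[0,0,1]]),R,np.array(c['tvec'])
def ray(c,p):
    K,R,t=c; return -R.T@t, R.T@np.linalg.solve(K,[p[0],p[1],1.])
def onz(c,p,z):
    o,d=ray(c,p); return o+d*(z-o[2])/d[2]
def tri(c1,p1,c2,p2):
    (a,d),(b,e)=ray(c1,p1),ray(c2,p2); s=np.linalg.lstsq(np.c_[d,-e],b-a,rcond=None)[0]
    A,B=a+s[0]*d,b+s[1]*e; return (A+B)/2,np.linalg.norm(A-B)
def proj(c,X):
    K,R,t=c; v=K@(R@np.array(X,float)+t); return v[:2]/v[2]
E
python3 - <<'E'
from h import *
s=cv2.imread("pics/side0.png");t=cv2.imread("pics/top0.png")
a=cv2.resize(t[240:340,100:260],(800,500)[:2],interpolation=cv2.INTER_CUBIC)
f=lambda im,x,y,w,h:cv2.resize(im[y:y+h,x:x+w],(400,300),interpolation=cv2.INTER_CUBIC)
cv2.imwrite("pics/crop1.png",np.vstack([np.hstack([f(t,140,240,100,75),f(s,200,165,100,75)]),np.hstack([f(t,310,240,160,120),f(s,260,230,160,120)])]))
c=cal("top")
for n,p in dict(hole=(383,265),FL=(320,297),FR=(436,315),BL=(341,186),BR=(451,206)).items(): print(n,onz(c,p,90).round(1))
E
```

```text
hole [ 538.6 -164.7   90. ]
FL [466.4 -25.2  90. ]
FR [ 430.2 -278.6   90. ]
BL [720.1 -71.6  90. ]
BR [ 676.5 -323.4   90. ]
```

View pics/crop1.png

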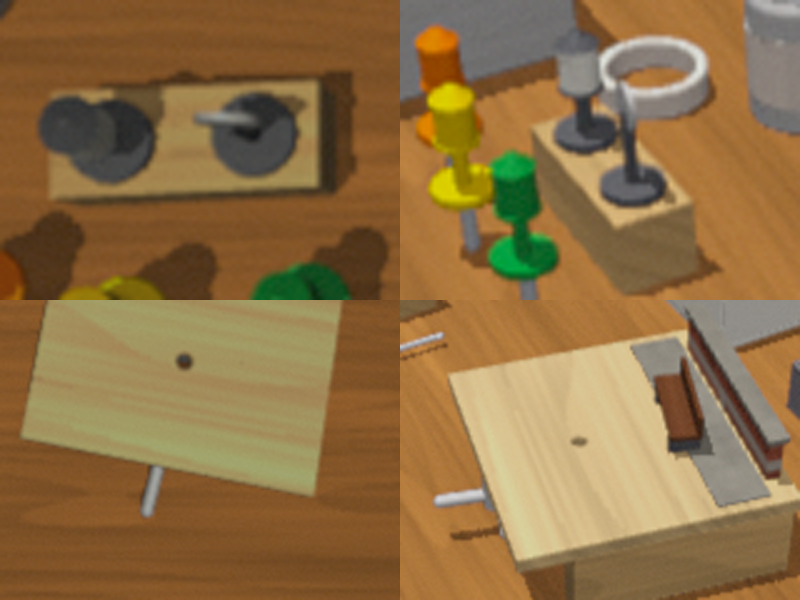

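The crop shows the lamp on the rack's left: white lantern, dark cone, foot centre at top-view pixel (168,275.5), cone at (158,270.5). The sign is on the right. The knob arm's tip is at (369,325.5), and it emerges from under the edge at (372.4,307).

```bash
python3 - <<'E'
from h import *
c=cal("top");s=cal("side")
print("foot",onz(c,(168,275.5),68),"cone",onz(c,(158,270.5),145), "tri",tri(c,(158,270.3),s,(245.7,174.5)))
print("sidefoot",onz(s,(246.2,198),68))
t=onz(c,(369.2,325.6),45);b=onz(c,(372.4,307.2),45);print("arm",t,b,np.degrees(np.arctan2(*(t-b)[1::-1])))
print("hole side",onz(s,(331.6,286.4),90))
K,R,tt=cal("wrist"); p=manip.sense()['tool_pos']; print("wristcam pos",-R.T@tt-p,"axes",R.round(2),K)
q=manip.sense()['orientation'];from scipy.spatial.transform import Rotation as Ro
print(Ro.from_quat(np.roll(q,-1)).as_matrix().round(3))
E
```

```text
foot [511.91403869 314.79371927  68.        ] cone [513.72750405 312.79361705 145.        ] tri (array([515.74952516, 312.23210355, 145.27151736]), np.float64(3.4276833324020406))
sidefoot [511.53629098 311.79919596  68.        ]
arm [ 406.17079203 -138.59132035   45.        ] [ 447.48294162 -146.47161515   45.        ] 169.20056098622777
hole side [ 539.94986382 -167.48463303   90.        ]
wristcam pos [-71.44413409  25.50334637 206.52879103] axes [[ 0.33  0.94 -0.  ]
 [ 0.91 -0.32  0.27]
 [ 0.26 -0.09 -0.96]] [[350.13385929   0.         322.35374224]
 [  0.         350.13385929 237.56946681]
 [  0.           0.           1.        ]]
[[-0.942  0.335 -0.   ]
 [ 0.335  0.942 -0.001]
 [ 0.    -0.001 -1.   ]]
```

Emit:
step_arm(plan=[[[-0.063, -0.014, -0.022], -5], [[-0.126, -0.028, -0.022], -9.8], [[-0.378, -0.0825, -0.022], -9.8], [[-0.378, -0.0825, -0.022], -9.8], [[-0.378, -0.0825, -0.022], -9.8], [[-0.378, -0.0825, -0.022], -9.8], [[-0.378, -0.0825, -0.022], -9.8], [[-0.378, -0.0825, -0.022], -9.8], [[-0.378, -0.0825, -0.022], -9.8]], fingers=0.6, newtons=15)

```text
time: 1.23
tool_pos: [511.6, 314.6, 200.8]
orientation: [-0.0, 0.085, 0.996, -0.0]
force: [-0.3, -0.6, -0.3]
width: 55.8
grip_force: 0.0
```

```bash
cat >> h.py <<'E'
def toolR():
    from scipy.spatial.transform import Rotation as Ro
    return Ro.from_quat(np.roll(manip.sense()['orientation'],-1)).as_matrix()
def need(X):  # shift in tool axes (mm) from measured TCP to world point X
    return (toolR().T@(np.array(X)-manip.sense()['tool_pos'])).round(1)
E
python3 - <<'E'
from h import *
c=cal("wrist"); im=viewer.camera("wrist")[:,:,::-1]; cv2.imwrite("pics/w1.png",im); np.savez("w1.npz",K=c[0],R=c[1],t=c[2])
print(manip.sense()['tool_pos'],toolR().round(3), proj(c,(512.5,313.5,149)), proj(c,(512.5,313.5,68)))
E
```

```text
[511.61017029 314.76976079 200.92217975] [[-0.986  0.168 -0.   ]
 [ 0.168  0.986  0.   ]
 [ 0.     0.    -1.   ]] [321.0825282  242.23133684] [321.33780887 218.94062886]
```

View pics/w1.png

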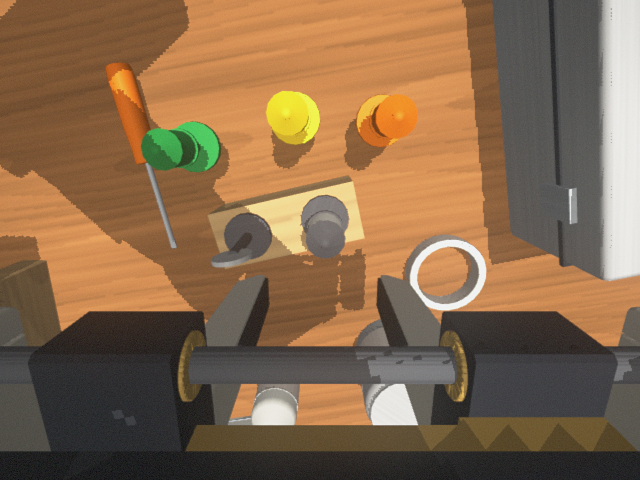

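The wrist view shows the lamp's cone at about (325,237) and its foot centred at about (325,216), almost midway between the fingers. The sign is at (245,240), and there is room for both fingers.

```bash
python3 - <<'E'
from h import *
c=cal("wrist")
im=cv2.imread("pics/w1.png")
for p,z in (((325.5,236.5),143),((325,218.5),66)):
    X=onz(c,p,z); print(X, need([X[0],X[1],103]))
o,d=ray(c,(325,216)); print(o,d)
E
```

```text
[510.27164424 317.49379813 143.        ] [ 1.7  2.5 97.9]
[513.18201017 317.21083507  66.        ] [-1.2  2.7 97.9]
[436.79046993 327.38259816 407.43987968] [ 0.21180142 -0.02794916 -0.97888258]
```

Emit:
step_arm(plan=[[[0, 0.002, 0.05], 0], [[0, 0.002, 0.085], 0], [[0, 0.002, 0.098], 0], [[0, 0.002, 0.098], 0]])

```text
time: 1.78
tool_pos: [512.7, 316.2, 103.1]
orientation: [-0.0, 0.085, 0.996, -0.0]
force: [-0.2, -0.2, 0.1]
width: 55.8
grip_force: 0.0
```

Emit:
step_arm(plan=[[[0, 0, 0], 0], [[0, 0, 0], 0], [[0, 0, 0], 0], [[0, 0, 0], 0], [[0, 0, 0], 0], [[0, 0, 0], 0]], fingers=0.2, newtons=20)

```text
time: 2.52
tool_pos: [513.6, 316.2, 103.5]
orientation: [0.001, 0.085, 0.996, 0.001]
force: [-0.4, 1.4, 5.2]
width: 19.2
grip_force: 10.4
```

```bash
python3 - <<'E'
from h import *
f=lambda im,x,y,w,h:cv2.resize(im[y:y+h,x:x+w],(400,300),interpolation=cv2.INTER_CUBIC)
w=viewer.camera("wrist")[:,:,::-1];s=viewer.camera("side")[:,:,::-1]
t=viewer.camera("top")[:,:,::-1]
cv2.imwrite("pics/g1.png",np.vstack([np.hstack([f(w,220,130,200,150),f(s,205,140,100,75)]),np.hstack([f(t,120,230,120,90),f(w,0,0,640,480)])]))
st=manip.sense();print(st['width'],st['grip_force'],st['force'],st['tool_pos'])
E
```

```text
19.324711357430225 10.363109014019756 [-0.28954019  2.42362229  5.4355773 ] [513.59097965 316.19514726 103.5335652 ]
```

View pics/g1.png

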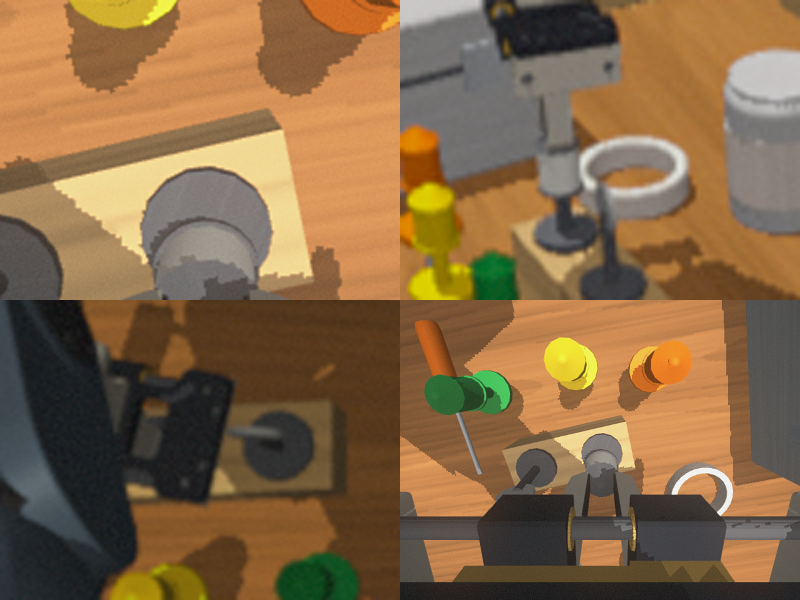

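```bash
python3 - <<'E'
from h import *
s=cal("side");w=cal("wrist");p=manip.sense()['tool_pos'];R=toolR();print(R.round(3))
g=lambda c,X,x,y,k:((proj(c,X)-[x,y])*k).round(0)
for n,X in dict(tcp=p,pad=p+[0,0,19],padL=p+R@[0,10,0],padR=p+R@[0,-10,0],lampfoot=(512.5,315,68),lampbot=(512.5,315,105),lamptop=(512.5,315,139),apex=(512.5,315,149)).items(): print(n,g(s,X,205,140,4)+[400,0],g(w,X,220,130,2))
E
```

```text
[[-0.985  0.17   0.001]
 [ 0.17   0.985  0.001]
 [-0.001  0.001 -1.   ]]
tcp [561. 187.] [205. 268.]
pad [558. 164.] [205. 291.]
padL [558. 180.] [237. 268.]
padR [564. 194.] [173. 268.]
lampfoot [564. 230.] [201. 232.]
lampbot [560. 186.] [200. 267.]
lamptop [555. 145.] [200. 312.]
apex [554. 133.] [200. 328.]
```

Emit:
step_arm(plan=[[[0, 0, 0], 0], [[0, 0, 0], 0], [[0, 0, 0], 0]], fingers=0.1, newtons=25)

```text
time: 3.05
tool_pos: [513.8, 316.4, 104.3]
orientation: [0.001, 0.085, 0.996, 0.001]
force: [-2.1, 1.6, 11.4]
width: 16.3
grip_force: 20.2
```

```bash
python3 - <<'E'
from h import *
f=lambda im,x,y,w,h:cv2.resize(im[y:y+h,x:x+w],(400,600),interpolation=cv2.INTER_CUBIC)
w=viewer.camera("wrist")[:,:,::-1];s=viewer.camera("side")[:,:,::-1]
cv2.imwrite("pics/g2.png",np.hstack([f(w,270,190,100,150),f(s,228,145,40,60)]))
E
```

```text
(no output)
```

View pics/g2.png

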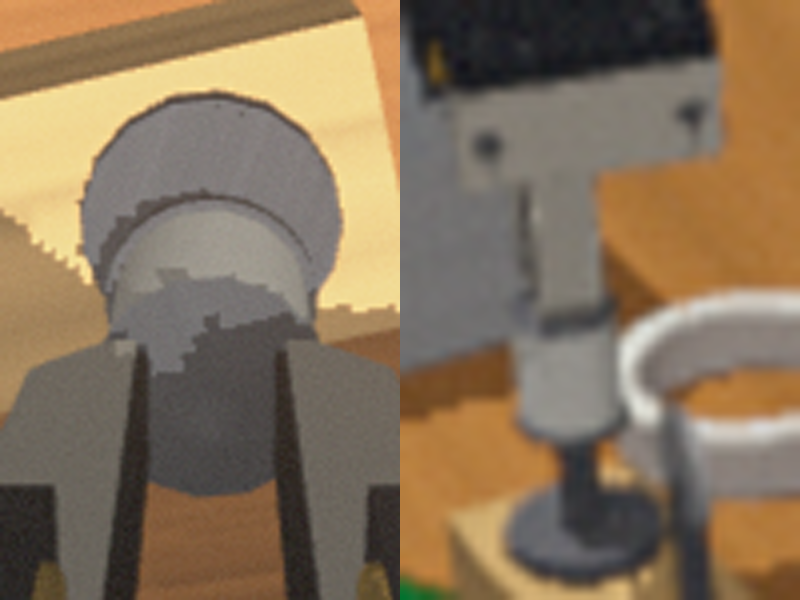

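The crop shows the fingertips level with the dark cone, not the lantern. They look higher than the reported TCP, so I'll check that against the first side picture.

```bash
python3 - <<'E'
from h import *
s=cal("side");w=cal("wrist")
for z in (178.3,198,213,230): print(z,proj(s,(184.2,517.8,z)))
R=toolR();p=manip.sense()['tool_pos']
for dz in (0,20,35,45):
  print(dz,[proj(w,p+R@[7.5,sg*8.2,-dz]).round(0) for sg in (1,-1)],[((proj(s,p+R@[0,-8,-dz])-[228,145])*10+[400,0]).round(0)])
from scipy.spatial.transform import Rotation as Ro
print(manip.sense()['joint_pos'])
im=cv2.imread("pics/side0.png"); cv2.imwrite("pics/tip0.png",cv2.resize(im[80:180,60:140],(480,600),interpolation=cv2.INTER_CUBIC))
E
```

```text
178.3 [109.10288266 159.83067564]
198 [107.45958836 153.67486868]
213 [106.19187118 148.9259797 ]
230 [104.73756313 143.47811828]
0 [array([336., 253.]), array([309., 253.])] [array([578., 428.])]
20 [array([337., 264.]), array([308., 264.])] [array([571., 368.])]
35 [array([338., 274.]), array([307., 274.])] [array([566., 323.])]
45 [array([339., 281.]), array([306., 281.])] [array([563., 292.])]
[ 4.74625028e-01  5.26833878e-01  1.57919318e+00  5.73844298e-04
  1.03310553e+00 -9.25686338e-01]
```

View pics/tip0.png

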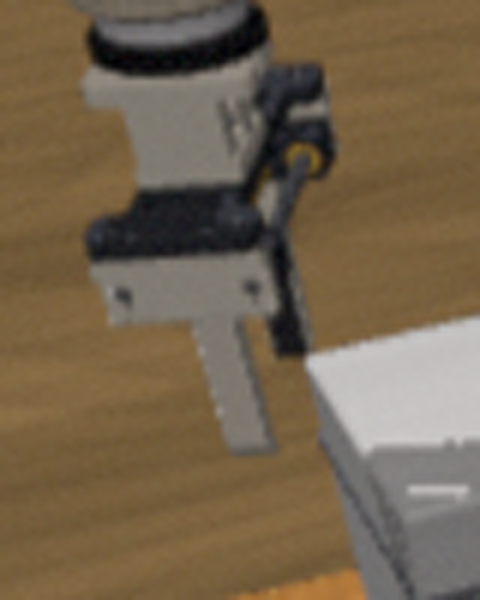

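```bash
python3 - <<'E'
from h import *
from scipy.spatial.transform import Rotation as Ro
s=cal("side");print("campos",ray(s,(0,0))[0])
R=Ro.from_quat([.170033,.985438,0,0]).as_matrix();p=np.array([184.15,517.84,178.3])
for sg in (1,-1):
  for dz in (0,20,37,84,100): print(sg,dz,((proj(s,p+R@[0,sg*50,-dz])-[60,80])*6).round(0))
w=np.load("w1.npz");c=(w['K'],w['R'],w['t']);p=np.array([511.6,314.77,200.92]);R=toolR()
for dz in (0,20,37): print("w1",dz,[proj(c,p+R@[7.5,sg*28,-dz]).round(0) for sg in(1,-1)])
E
```

```text
campos [   81.17933638 -1033.1538348    961.317202  ]
1 0 [312. 429.]
1 20 [302. 392.]
1 37 [294. 361.]
1 84 [270. 270.]
1 100 [262. 239.]
-1 0 [277. 531.]
-1 20 [266. 493.]
-1 37 [257. 460.]
-1 84 [232. 367.]
-1 100 [223. 335.]
w1 0 [array([368., 253.]), array([277., 253.])]
w1 20 [array([372., 264.]), array([273., 264.])]
w1 37 [array([377., 275.]), array([269., 275.])]
```

Three checks agree: the start picture, w1 and now all put the real fingertips about 39 mm short of the reported TCP. I'll allow for that offset from here: open, go 39 mm lower and grip the lantern.

Emit:
step_arm(plan=[[[0, 0, 0], 0], [[0, 0, 0], 0], [[0, 0, 0], 0], [[0, 0, 0], 0], [[0, 0, 0.02], 0], [[0, 0, 0.039], 0], [[0, 0, 0.039], 0]], fingers=0.6)

```text
time: 4.03
tool_pos: [512.2, 315.2, 62.2]
orientation: [-0.001, 0.085, 0.996, -0.001]
force: [0.9, 0.5, -0.4]
width: 55.5
grip_force: 0.0
```

Emit:
step_arm(plan=[[[0, 0, 0], 0], [[0, 0, 0], 0], [[0, 0, 0], 0], [[0, 0, 0], 0], [[0, 0, 0], 0], [[0, 0, 0], 0]], fingers=0.2, newtons=25)

```text
time: 4.78
tool_pos: [513.4, 315.9, 64.2]
orientation: [0.0, 0.085, 0.996, 0.0]
force: [0.3, 0.2, 4.1]
width: 29.8
grip_force: 25.0
```

Emit:
step_arm(plan=[[[0, 0, -0.03], 0], [[0, 0, -0.08], 0], [[0, 0, -0.145], 0], [[0, 0, -0.145], 0]])

```text
time: 5.28
tool_pos: [514.7, 316.6, 213.0]
orientation: [0.003, 0.085, 0.996, 0.002]
force: [0.6, -0.5, -3.4]
width: 29.8
grip_force: 25.0
```

```bash
python3 - <<'E'
from h import *
st=manip.sense();print(st['tool_pos'],st['width'],st['force'],st['joint_pos'].round(2),need((595,-175,209)))
E
```

```text
[514.74724269 316.57061804 213.04418167] 29.803668723940614 [ 0.58493085 -0.54148757 -3.36947461] [ 0.47  0.42  1.47 -0.    1.25 -0.93] [-162.6 -470.8    3. ]
```

Emit:
step_arm(plan=[[[-0.163, -0.471, 0], 0], [[-0.163, -0.471, 0], 0], [[-0.163, -0.471, 0], 0], [[-0.163, -0.471, 0], 0], [[-0.163, -0.471, 0], 0], [[-0.163, -0.471, 0], 0], [[-0.163, -0.471, 0], 0], [[-0.163, -0.471, 0], 0], [[-0.163, -0.471, 0], 0], [[-0.163, -0.471, 0], 0], [[-0.163, -0.471, 0], 0], [[-0.163, -0.471, 0], 0]])

```text
time: 6.78
tool_pos: [593.7, -175.1, 208.8]
orientation: [-0.0, 0.085, 0.996, 0.0]
force: [0.8, -0.4, -1.8]
width: 29.6
grip_force: 25.0
```

```bash
python3 - <<'E'
from h import *
c=cal("wrist");im=viewer.camera("wrist")[:,:,::-1];st=manip.sense();print(st['tool_pos'],st['width'],st['qd'].round(3)); cv2.imwrite("pics/w2.png",im); np.savez("w2.npz",K=c[0],R=c[1],t=c[2],p=st['tool_pos'],T=toolR())
print(proj(c,(539,-166,90)))
E
```

```text
[ 593.80122755 -175.25177239  208.90039969] 29.658549637195392 [-0.004  0.001 -0.004 -0.002  0.    -0.002]
[322.02193367 161.55899761]
```

View pics/w2.png

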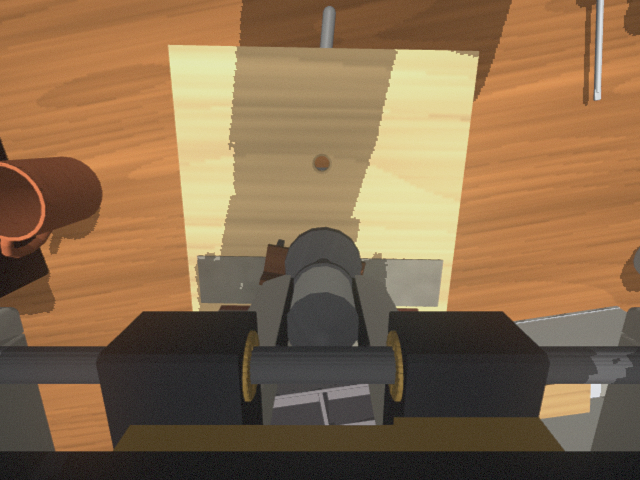

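The hole is at (321,163) and the front edge runs (168,45)–(478,52). The knob arm shows at (328,8)–(326,46). The lamp hangs straight in the fingers with its foot rim top at (323,228), foot columns 286–360.

```bash
python3 - <<'E'
from h import *
w=np.load("w2.npz");c=(w['K'],w['R'],w['t']);p,T=w['p'],w['T'];im=cv2.imread("pics/w2.png")
# hole centroid: dark blob in window
g=cv2.cvtColor(im,cv2.COLOR_BGR2HSV)[145:182,303:340].astype(int)
ref=np.median(im[145:182,303:340].reshape(-1,3),axis=0); d=np.abs(im[145:182,303:340]-ref).sum(2)>70
ys,xs=np.nonzero(d);print("hole px",xs.mean()+303,ys.mean()+145,xs.min()+303,xs.max()+303,ys.min()+145,ys.max()+145)
h=(321.5,162.5)
H=onz(c,h,90);print("hole",H)
for a,z in (((323,228.5),204.7),((286.5,256),212.7),((360.5,256),212.7),((323,320+27-55),0)):
    if z: print(a,(T.T@(onz(c,a,z)-p)).round(1))
L,Rr=onz(c,(168,45),90),onz(c,(478,52),90);print("edge",L,Rr,np.degrees(np.arctan2(-(L-Rr)[0],(L-Rr)[1])))
for a in ((328,8),(326.5,46)): print("arm",onz(c,a,51))
print("top hole",onz(cal("top"),(383.6,264.6),90))
E
```

```text
hole px 321.3349753694581 162.89655172413794 314 329 154 171
hole [ 539.74696074 -166.60968473   90.        ]
(323, 228.5) [22.1  0.5  4.2]
(286.5, 256) [  6.8 -21.8  -3.8]
(360.5, 256) [ 6.8 23.4 -3.8]
edge [ 423.39346639 -276.7651723    90.        ] [472.2313953  -21.71284977  90.        ] 169.1601014026411
arm [ 407.16210257 -137.9608003    51.        ]
arm [ 437.68751834 -144.45335507   51.        ]
top hole [ 539.53106381 -166.08824262   90.        ]
```

Emit:
step_arm(plan=[[[0.056, -0.001, 0], 0], [[0.056, -0.001, 0], 0], [[0.056, -0.001, 0.04], 0], [[0.056, -0.001, 0.057], 0], [[0.056, -0.001, 0.057], 0], [[0.056, -0.001, 0.057], 0]])

```text
time: 7.58
tool_pos: [539.2, -167.8, 152.9]
orientation: [0.001, 0.085, 0.996, -0.0]
force: [-0.7, -0.7, -2.3]
width: 29.1
grip_force: 25.0
```

```bash
python3 - <<'E'
from h import *
st=manip.sense();print(st['tool_pos'],st['force'],need((538.4,-166.7,94.2)))
s=cal("side");im=viewer.camera("side")[:,:,::-1];cv2.imwrite("pics/s3.png",cv2.resize(im[205:295,290:380],(600,600),interpolation=cv2.INTER_CUBIC))
for X in ((539.7,-166.4,90),(539.7,-166.4,98),(539.7,-166.4,150)): print(((proj(s,X)-[290,205])*6.667).round(0))
E
```

```text
[ 539.21684953 -167.81662442  152.94787506] [-0.66338502 -0.666416   -2.28954807] [ 1.1  1.  58.7]
[275. 541.]
[275. 524.]
[275. 407.]
```

View pics/s3.png

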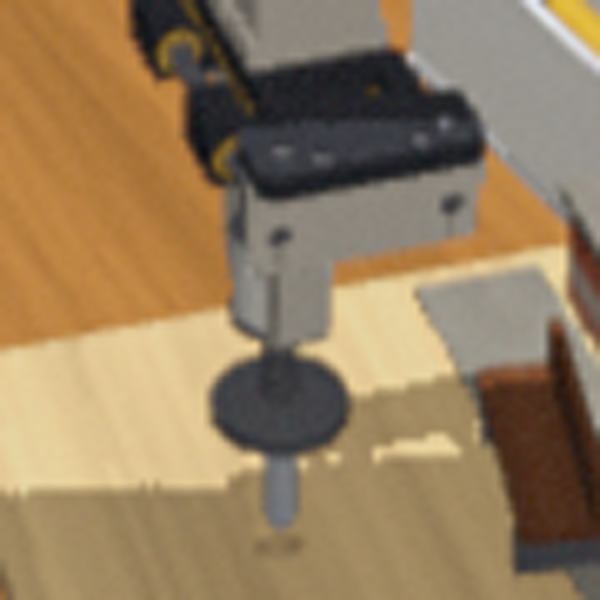

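The stem's tip is at (280,527), right above the hole at (279,545). I'll nudge it 1 mm and lower it.

Emit:
step_arm(plan=[[[0.001, 0.001, 0], 0], [[0.001, 0.001, 0.005], 0], [[0.001, 0.001, 0.01], 0], [[0.001, 0.001, 0.015], 0], [[0.001, 0.001, 0.02], 0], [[0.001, 0.001, 0.025], 0], [[0.001, 0.001, 0.025], 0]])

```text
time: 8.5
tool_pos: [537.6, -166.4, 126.4]
orientation: [-0.0, 0.085, 0.996, 0.0]
force: [2.7, -0.6, -3.1]
width: 29.3
grip_force: 25.0
```

Emit:
step_arm(plan=[[[-0.001, 0, 0.005], 0], [[-0.001, 0, 0.01], 0], [[-0.001, 0, 0.015], 0], [[-0.001, 0, 0.02], 0], [[-0.001, 0, 0.025], 0], [[-0.001, 0, 0.029], 0], [[-0.001, 0, 0.029], 0]])

```text
time: 9.38
tool_pos: [538.5, -166.6, 97.5]
orientation: [-0.0, 0.085, 0.996, 0.0]
force: [0.4, 0.3, -2.1]
width: 29.5
grip_force: 25.0
```

Emit:
step_arm(plan=[[[0, 0, 0.001], 0], [[0, 0, 0.002], 0], [[0, 0, 0.003], 0], [[0, 0, 0.003], 0]])

```text
time: 9.88
tool_pos: [538.6, -166.6, 94.8]
orientation: [-0.0, 0.085, 0.996, -0.0]
force: [0.7, 0.2, -2.9]
width: 29.6
grip_force: 25.0
```

Emit:
step_arm(plan=[[[0, 0, 0.0005], 0], [[0, 0, 0.001], 0], [[0, 0, 0.001], 0]])

```text
time: 10.25
tool_pos: [538.9, -166.7, 94.3]
orientation: [0.0, 0.085, 0.996, -0.0]
force: [-0.1, 1.7, 5.3]
width: 29.8
grip_force: 25.0
```

Emit:
step_arm(plan=[[[0, 0, 0], 0], [[0, 0, 0], 0], [[0, 0, 0], 0], [[0, 0, 0], 0], [[0, 0, -0.02], 0], [[0, 0, -0.07], 0], [[0, 0, -0.09], 0], [[0, 0, -0.09], 0]], fingers=0.55)

```text
time: 11.25
tool_pos: [539.2, -166.9, 185.0]
orientation: [0.001, 0.085, 0.996, -0.0]
force: [-0.4, -0.6, -0.7]
width: 51.1
grip_force: 0.0
```

```bash
python3 - <<'E'
from h import *
from scipy.spatial.transform import Rotation as Ro
st=manip.sense();print(st['tool_pos'],st['width'],st['joint_pos'].round(2))
hole=np.array([539.7,-166.5]);y=np.radians(-10.5);D=lambda a,b:hole+np.array([np.cos(y)*a-np.sin(y)*b,np.sin(y)*a+np.cos(y)*b])
for n,a,b in (("knob",-80,0),("edge",-95,0),("start",-120,30),("start2",-118,36)): print(n,D(a,b))
k=D(-80,0);t=np.array([407,-138.3]);v=t-k;print("arm r",np.hypot(*v),"angle vs fwd deg (ccw+)",np.degrees(np.arctan2(v[1],v[0])-(y+np.pi)))
print(need((*D(-120,30),140)),need((*D(-120,30),0)))
s=cal("side");im=viewer.camera("side")[:,:,::-1];cv2.imwrite("pics/s4.png",im)
print("foot px",proj(s,(539.7,-166.4,98)),"apex",proj(s,(539.7,-166.4,176)))
m=cv2.cvtColor(im,cv2.COLOR_BGR2HSV)[...,2]<75
sub=m[265:300,310:355];ys,xs=np.nonzero(sub);print("dark foot",xs.min()+310,xs.max()+310,ys.min()+265,ys.max()+265,xs.mean()+310,ys.mean()+265)
E
```

```text
[ 539.2020914  -166.87685228  185.01875356] 51.07048666312145 [-0.38  0.37  1.61 -0.    1.16 -1.78]
knob [ 461.03960739 -151.92115796]
edge [ 446.29078378 -149.18762508]
start [ 427.17647686 -115.13408971]
start2 [ 430.23639983 -109.59903132]
arm r 55.72984040513259 angle vs fwd deg (ccw+) -3.647210638776814
[119.3  32.   44.7] [119.7  32.1 184.7]
foot px [331.28907507 283.54875748] apex [331.33191579 257.07470419]
dark foot 322 340 276 291 331.04761904761904 284.35930735930737
```

The lamp is seated: the foot is at (331,284), where predicted. Next I close the fingers and bring them down in front of the edge, on the left side of the arm that points forward.

Emit:
step_arm(plan=[[[0.06, 0.015, 0], 0], [[0.1215, 0.034, 0], 0], [[0.1215, 0.034, 0], 0], [[0.1215, 0.034, 0.05], 0], [[0.1215, 0.034, 0.1], 0], [[0.1215, 0.034, 0.14], 0], [[0.1215, 0.034, 0.17], 0], [[0.1215, 0.034, 0.189], 0], [[0.1215, 0.034, 0.189], 0], [[0.1215, 0.034, 0.189], 0]], fingers=0, newtons=10)

```text
time: 12.55
tool_pos: [424.9, -112.6, -5.0]
orientation: [0.0, 0.085, 0.996, -0.0]
force: [-0.0, -0.5, -0.5]
width: 0.7
grip_force: 0.0
```

```bash
cat >> h.py <<'E'
def deckpos():
    y=np.radians(-10.5); d=manip.sense()['tool_pos'][:2]-[539.7,-166.5]
    R=np.array([[np.cos(y),np.sin(y)],[-np.sin(y),np.cos(y)]]); return (R@d).round(1),(R@manip.sense()['force'][:2]).round(2)
E
python3 -c "
from h import *
print(deckpos(),manip.sense()['tool_pos'],manip.sense()['force'])
im=viewer.camera('wrist')[:,:,::-1];cv2.imwrite('pics/w5.png',im)"
```

```text
(array([-122.7,   32.1]), array([ 0.05, -0.48])) [ 424.94223548 -112.61811147   -4.99800553] [-0.03671784 -0.47939493 -0.5243653 ]
```

View pics/w5.png

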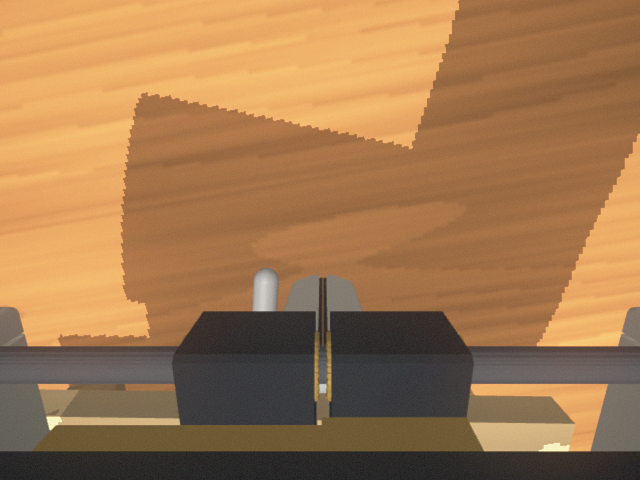

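The arm's tip is at (266,270), just to the right of the closed fingers at (323,278). They are ready to push.

Emit:
step_arm(plan=[[[0, -0.003, 0], 0], [[0, -0.006, 0], 0], [[0, -0.008, 0], 0], [[0, -0.01, 0], 0], [[0, -0.012, 0], 0], [[0, -0.014, 0], 0]])

```text
time: 13.35
tool_pos: [421.7, -126.1, -5.3]
orientation: [-0.001, 0.085, 0.996, 0.0]
force: [-1.4, 5.8, 3.8]
width: 0.8
grip_force: 2.6
```

Emit:
step_arm(plan=[[[0, -0.001, 0], 0], [[0, -0.002, 0], 0], [[0, -0.003, 0], 0], [[0, -0.004, 0], 0], [[0, -0.005, 0], 0], [[0, -0.006, 0], 0]])

```text
time: 14.1
tool_pos: [420.7, -131.9, -5.3]
orientation: [-0.001, 0.085, 0.996, 0.0]
force: [-2.4, 4.4, 3.0]
width: 0.1
grip_force: 2.5
```

Emit:
step_arm(plan=[[[0, -0.0015, 0], 0], [[0, -0.003, 0], 0], [[0, -0.0045, 0], 0], [[0, -0.006, 0], 0], [[0, -0.0075, 0], 0], [[0, -0.009, 0], 0]])

```text
time: 14.85
tool_pos: [420.1, -141.3, -5.1]
orientation: [0.0, 0.085, 0.996, -0.0]
force: [2.5, 5.1, -0.4]
width: 0.1
grip_force: 2.1
```

Emit:
step_arm(plan=[[[0, -0.001, 0], 0], [[0, -0.002, 0], 0], [[0, -0.003, 0], 0], [[0, -0.004, 0], 0], [[0, -0.005, 0], 0], [[0, -0.006, 0], 0]])

```text
time: 15.6
tool_pos: [418.6, -147.0, -5.2]
orientation: [-0.0, 0.085, 0.996, -0.0]
force: [0.6, 4.6, 1.4]
width: 0.4
grip_force: 1.9
```

```bash
python3 -c "
from h import *
print(deckpos(),manip.sense()['tool_pos'],manip.sense()['force'])"
```

```text
(array([-122.6,   -2.9]), array([-0.29,  4.6 ])) [ 418.58382411 -147.01778156   -5.18965858] [0.55628667 4.57238846 1.44035297]
```

Emit:
step_arm(plan=[[[0, -0.001, 0], 0], [[0, -0.002, 0], 0], [[0, -0.003, 0], 0], [[0, -0.004, 0], 0], [[0, -0.005, 0], 0]])

```text
time: 16.23
tool_pos: [417.7, -151.9, -5.2]
orientation: [-0.0, 0.085, 0.996, -0.0]
force: [1.3, 5.0, 0.3]
width: 0.4
grip_force: 1.8
```

Emit:
step_arm(plan=[[[0, -0.001, 0], 0], [[0, -0.002, 0], 0], [[0, -0.003, 0], 0], [[0, -0.003, 0], 0]])

```text
time: 16.73
tool_pos: [417.2, -154.9, -5.2]
orientation: [-0.0, 0.085, 0.996, -0.0]
force: [-0.5, 3.7, 0.9]
width: 0.5
grip_force: 1.5
```

```bash
python3 -c "
from h import *
print(deckpos(),manip.sense()['tool_pos'],manip.sense()['force'])"
```

```text
(array([-122.5,  -10.9]), array([-1.2 ,  3.56])) [ 417.23207931 -154.88845071   -5.17794037] [-0.52759822  3.71723838  0.92674869]
```

Emit:
step_arm(plan=[[[0, 0.006, 0], 0], [[0, 0.008, -0.03], 0], [[0, 0.008, -0.045], 0], [[0, 0.05, -0.045], 0], [[0, 0.084, -0.045], 0], [[0, 0.084, -0.045], 0], [[0, 0.084, -0.02], 0], [[0, 0.084, 0], 0], [[0, 0.084, 0], 0]])

```text
time: 17.85
tool_pos: [430.8, -72.5, -6.0]
orientation: [-0.001, 0.085, 0.996, 0.0]
force: [0.2, 0.0, 1.1]
width: -0.0
grip_force: 0.0
```

Emit:
step_arm(plan=[[[0, -0.001, 0], 0], [[0, -0.003, 0], 0], [[0, -0.005, 0], 0], [[0, -0.007, 0], 0], [[0, -0.009, 0], 0], [[0, -0.01, 0], 0], [[0, -0.011, 0], 0]])

```text
time: 18.73
tool_pos: [429.7, -82.9, -5.2]
orientation: [-0.0, 0.085, 0.996, 0.0]
force: [-0.6, -1.1, -0.2]
width: 0.6
grip_force: 0.0
```

```bash
python3 -c "
from h import *
print(deckpos(),manip.sense()['tool_pos'],manip.sense()['force'])"
```

```text
(array([-123.4,   62.1]), array([-0.36, -1.2 ])) [429.67585549 -82.94598365  -5.17200008] [-0.57325949 -1.11497652 -0.22650524]
```

Emit:
step_arm(plan=[[[0, -0.001, 0], 0], [[0, -0.002, 0], 0], [[0, -0.003, 0], 0], [[0, -0.004, 0], 0], [[0, -0.005, 0], 0]])

```text
time: 19.35
tool_pos: [427.5, -86.7, -5.4]
orientation: [-0.001, 0.085, 0.996, 0.001]
force: [-3.4, 11.5, 5.5]
width: 0.4
grip_force: 5.8
```

```bash
python3 -c "
from h import *
print(deckpos(),manip.sense()['force'])"
```

```text
(array([-124.8,   58. ]), array([-5.47, 10.73])) [-3.42728107 11.54734382  5.49711212]
```

Emit:
step_arm(plan=[[[0, 0, 0], 0], [[0, -0.0005, 0], 0], [[0, -0.001, 0], 0], [[0, -0.0015, 0], 0]])

```text
time: 19.85
tool_pos: [426.3, -87.6, -5.5]
orientation: [-0.002, 0.086, 0.996, 0.001]
force: [-5.8, 15.4, 9.1]
width: 0.8
grip_force: 7.1
```

```bash
cat >> h.py <<'E'
def T(xc,yc):  # torque on knob (N mm, ccw) for a contact at deck offset xc,yc from its axis
    d,f=deckpos(); print("deck",d,"F",f,manip.sense()['force'][2].round(1),"T",round(-(xc*f[1]-yc*f[0]),0))
E
python3 -c "
from h import *
T(-46,39)"
```

```text
deck [-125.9   57. ] F [-8.57 14.12] 9.1 T 315.0
```

The contact here is on the arm's rounded tip, so the push is mostly along the arm and the torque reading can't be trusted. I'll back off, move closer to the edge and push on the arm's side instead.

Emit:
step_arm(plan=[[[0, 0.006, 0], 0], [[0, 0.012, 0], 0], [[-0.006, 0.012, 0], 0], [[-0.012, 0.012, 0], 0], [[-0.012, 0.012, 0], 0]])

```text
time: 20.48
tool_pos: [443.1, -79.8, -5.2]
orientation: [0.0, 0.085, 0.996, -0.0]
force: [-0.2, -0.1, 0.9]
width: 0.6
grip_force: 0.0
```

Emit:
step_arm(plan=[[[0, -0.002, 0], 0], [[0, -0.004, 0], 0], [[0, -0.005, 0], 0], [[0, -0.006, 0], 0], [[0, -0.007, 0], 0], [[0, -0.007, 0], 0]])

```text
time: 21.22
tool_pos: [441.2, -86.4, -5.2]
orientation: [-0.0, 0.085, 0.996, 0.0]
force: [0.8, 0.3, 0.4]
width: 0.5
grip_force: 0.0
```

```bash
python3 -c "
from h import *
T(-38,37)"
```

```text
deck [-111.4   60.8] F [0.69 0.41] 0.4 T 41.0
```

Emit:
step_arm(plan=[[[0, -0.001, 0], 0], [[0, -0.002, 0], 0], [[0, -0.003, 0], 0], [[0, -0.003, 0], 0]])

```text
time: 21.72
tool_pos: [440.8, -89.4, -5.2]
orientation: [0.0, 0.085, 0.996, 0.0]
force: [0.2, 0.6, 0.3]
width: 0.8
grip_force: 0.2
```

```bash
python3 -c "
from h import *
T(-39,35)"
```

```text
deck [-111.3   57.8] F [0.12 0.61] 0.3 T 28.0
```

Emit:
step_arm(plan=[[[0, -0.001, 0], 0], [[0, -0.002, 0], 0], [[0, -0.003, 0], 0], [[0, -0.003, 0], 0]])

```text
time: 22.22
tool_pos: [438.8, -91.2, -5.4]
orientation: [-0.002, 0.086, 0.996, 0.001]
force: [-3.6, 8.5, 4.2]
width: 0.2
grip_force: 4.3
```

```bash
python3 -c "
from h import *
T(-39,33)"
```

```text
deck [-112.9   55.6] F [-5.09  7.69] 4.2 T 132.0
```

The contact is friction-locked: the tip has to slide forward along the finger as it turns. I'll move along the arc instead, forward and right together, so that it doesn't slide.

Emit:
step_arm(plan=[[[0, 0.002, 0], 0], [[0.001, 0.001, 0], 0], [[0.0025, -0.001, 0], 0], [[0.004, -0.0025, 0], 0], [[0.0055, -0.004, 0], 0], [[0.007, -0.0055, 0], 0]])

```text
time: 22.98
tool_pos: [432.3, -96.7, -5.1]
orientation: [0.0, 0.085, 0.996, -0.0]
force: [1.6, 3.5, 1.3]
width: 0.3
grip_force: 1.9
```

```bash
python3 -c "
from h import *
T(-42,39)"
```

```text
deck [-118.3   49.1] F [0.93 3.77] 1.3 T 195.0
```

Emit:
step_arm(plan=[[[0.001, -0.0013, 0], 0], [[0.002, -0.0026, 0], 0], [[0.003, -0.0039, 0], 0], [[0.004, -0.0052, 0], 0], [[0.005, -0.0065, 0], 0], [[0.0055, -0.0075, 0], 0]])

```text
time: 23.72
tool_pos: [425.8, -103.2, -5.1]
orientation: [0.0, 0.085, 0.996, -0.0]
force: [2.1, 1.5, 1.3]
width: 0.5
grip_force: 1.2
```

```bash
python3 -c "
from h import *
T(-47,32)"
```

```text
deck [-123.5   41.5] F [1.76 1.81] 1.3 T 141.0
```

Emit:
step_arm(plan=[[[0, -0.001, 0], 0], [[0, -0.002, 0], 0], [[0, -0.003, 0], 0], [[0, -0.004, 0], 0], [[0, -0.005, 0], 0], [[0, -0.006, 0], 0]])

```text
time: 24.48
tool_pos: [423.4, -108.4, -5.6]
orientation: [-0.001, 0.085, 0.996, 0.0]
force: [-2.2, 4.6, 1.0]
width: 0.2
grip_force: 2.2
```

```bash
python3 -c "
from h import *
T(-49,26)"
```

```text
deck [-124.9   35.9] F [-2.99  4.11] 1.0 T 124.0
```

Emit:
step_arm(plan=[[[0.0005, -0.001, 0], 0], [[0.001, -0.002, 0], 0], [[0.001, -0.003, 0], 0], [[0.001, -0.004, 0], 0], [[0.001, -0.005, 0], 0], [[0.001, -0.006, 0], 0]])

```text
time: 25.22
tool_pos: [421.7, -114.3, -5.5]
orientation: [-0.001, 0.085, 0.996, 0.0]
force: [-1.0, 4.6, -0.5]
width: 0.4
grip_force: 2.0
```

Emit:
step_arm(plan=[[[0, -0.001, 0], 0], [[0, -0.002, 0], 0], [[0, -0.003, 0], 0], [[0, -0.004, 0], 0], [[0, -0.005, 0], 0], [[0, -0.006, 0], 0]])

```text
time: 25.98
tool_pos: [421.7, -120.7, -5.2]
orientation: [0.0, 0.085, 0.996, -0.0]
force: [-2.7, 3.7, -0.3]
width: 0.2
grip_force: 1.8
```

Emit:
step_arm(plan=[[[0, -0.001, 0], 0], [[0, -0.002, 0], 0], [[0, -0.003, 0], 0], [[0, -0.004, 0], 0], [[0, -0.005, 0], 0], [[0, -0.006, 0], 0]])

```text
time: 26.72
tool_pos: [420.3, -126.4, -5.2]
orientation: [-0.0, 0.085, 0.996, 0.0]
force: [-3.0, 4.8, 0.6]
width: 0.8
grip_force: 2.6
```

```bash
python3 -c "
from h import *
T(-40,0)"
```

```text
deck [-124.7   17.7] F [-3.86  4.19] 0.6 T 168.0
```

Emit:
step_arm(plan=[[[0, -0.001, 0], 0], [[0, -0.002, 0], 0], [[0, -0.003, 0], 0], [[0, -0.004, 0], 0], [[0, -0.005, 0], 0]])

```text
time: 27.35
tool_pos: [419.4, -131.3, -5.2]
orientation: [-0.0, 0.085, 0.996, 0.0]
force: [-3.4, 4.4, 2.1]
width: 0.8
grip_force: 2.7
```

Emit:
step_arm(plan=[[[0, -0.001, 0], 0], [[0, -0.002, 0], 0], [[0, -0.003, 0], 0], [[0, -0.004, 0], 0], [[0, -0.005, 0], 0]])

```text
time: 27.98
tool_pos: [418.6, -136.2, -5.1]
orientation: [-0.0, 0.085, 0.996, 0.0]
force: [-2.1, 6.0, 2.3]
width: 0.5
grip_force: 3.5
```

```bash
python3 -c "
from h import *
T(-37,-10)"
```

```text
deck [-124.6    7.8] F [-3.18  5.47] 2.3 T 234.0
```

Emit:
step_arm(plan=[[[0, -0.001, 0], 0], [[0, -0.002, 0], 0], [[0, -0.002, 0], 0]])

```text
time: 28.35
tool_pos: [418.5, -138.1, -5.1]
orientation: [-0.0, 0.085, 0.996, 0.0]
force: [-2.3, 6.8, 2.2]
width: 0.3
grip_force: 3.4
```

```bash
python3 -c "
from h import *
T(-37,-12)"
```

```text
deck [-124.4    5.8] F [-3.51  6.3 ] 2.2 T 275.0
```

Emit:
step_arm(plan=[[[0, -0.0005, 0], 0], [[0, -0.001, 0], 0], [[0, -0.0015, 0], 0], [[0, -0.0015, 0], 0]])

```text
time: 28.85
tool_pos: [418.4, -139.5, -5.1]
orientation: [-0.0, 0.085, 0.996, 0.0]
force: [-1.9, 7.9, 2.9]
width: 0.5
grip_force: 3.9
```

```bash
python3 -c "
from h import *
T(-37,-13.5)"
```

```text
deck [-124.2    4.4] F [-3.35  7.44] 2.9 T 321.0
```

The torque now reads about 0.32 N m and has climbed steadily over the last 8 mm. I'll push 0.5 mm more, then let go.

Emit:
step_arm(plan=[[[0, -0.0005, 0], 0], [[0, -0.0005, 0], 0], [[0, -0.0005, 0], 0]])

```text
time: 29.22
tool_pos: [418.3, -140.0, -5.1]
orientation: [0.0, 0.085, 0.996, 0.0]
force: [-1.1, 8.7, 2.0]
width: 0.6
grip_force: 4.0
```

```bash
python3 -c "
from h import *
T(-37,-14)"
```

```text
deck [-124.2    3.9] F [-2.69  8.35] 2.0 T 347.0
```

Emit:
step_arm(plan=[[[0, 0.003, 0], 0], [[0, 0.01, 0], 0], [[0.01, 0.015, 0], 0], [[0.02, 0.015, -0.05], 0], [[0.02, 0.015, -0.1], 0], [[0.02, 0.015, -0.15], 0], [[0.02, 0.015, -0.2], 0], [[0.02, 0.015, -0.2], 0], [[0.02, 0.015, -0.2], 0]])

```text
time: 30.35
tool_pos: [400.4, -121.8, 194.0]
orientation: [-0.0, 0.085, 0.996, 0.0]
force: [0.3, 0.2, -0.6]
width: 0.3
grip_force: 0.0
```

```bash
python3 - <<'E'
from h import *
st=manip.sense();print(st['tool_pos'],st['force'],st['qd'].round(3))
s=cal("side");im=viewer.camera("side")[:,:,::-1]
m=cv2.cvtColor(im,cv2.COLOR_BGR2HSV)[...,2]<75
sub=m[265:300,310:355];ys,xs=np.nonzero(sub);print("dark foot",xs.min()+310,xs.max()+310,ys.min()+265,ys.max()+265,xs.mean()+310,ys.mean()+265)
print(manip.close_job())
E
```

```text
[ 400.44088249 -121.75955381  194.02548399] [ 0.33527144  0.17529627 -0.58025589] [-0.002  0.023  0.008  0.001  0.001 -0.   ]
dark foot 323 341 276 291 331.8222222222222 284.3466666666667
the job is handed in; nothing more can be done
None
```

The lamp stands in the deck's hole with its foot on the deck, clamped at about 0.35 N m (estimated from the wrist force), and I handed the job in at about 30 s with no verdict returned; the fingertips sat about 39 mm short of the reported TCP, so the first grip squeezed the cone before I corrected it.

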